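# Make up two sauce kits and clear the jammed tin rack

### The arm

A 7-joint arm with a two-finger parallel gripper is mounted at the origin on the work surface; the furniture and walls round the work are solid. World frame = base frame: x ahead of the robot, y to its left, z up, the work surface at z = 0. Lengths are in m, angles in degrees, forces in N, time in s.
With the tool pointing down it reaches from about 0.4 to 0.85 m from the base axis. Payload 10.4 kg.
Tool frame: the origin (TCP) lies midway between the tips of the shut fingers; the grasp point (between the pads) lies 19 mm behind it (tcp_to_grasp is the distance from the TCP to the grasp point, in m); z points along the fingers, y is the line along which they close (so a half turn about z gives the same grasp; the last joint's range is limited). The gripper opens to 87 mm and grips with 3 to 60 N. Pads are 19 mm wide; open, the fingers measure 117 mm over their backs; the gripper's body (75 mm by 190 mm) begins 51 mm behind the grasp point.
Start: joints at [-73.144, 19.034, -3.707, 83.658, 1.238, 77.344, -5.071], TCP at [0.195, 0.594, 0.223] pointing down, gripper open.
Joint ranges: [-148.97, 148.97], [-28.65, 121.19], [-84.17, 76.75], [9.2, 138.47], [-72.65, 252.65], [3.7, 117.97], [-149.18, 149.18]. Speed limits (degrees/s): [127.2, 127.2, 159.86, 159.86, 180, 180, 180].

### API

Orientations are given as [roll, pitch, yaw] about the fixed x, y, z axes, in that order (R = Rz(yaw) Ry(pitch) Rx(roll)).
In Python, from rig import * gives the robot as it stands.
- The arm moves only by the tool servo_tool, never from a script. Its argument "commands" is a list of rows, each a list of 2 entries, a list of its own where there are three numbers: the shift along the tool's x, y, z in mm, then the turn, a rotation vector about the tool's x, y, z in rad. In form: [[[x, y, z], [wx, wy, wz]], ...]. A call has exactly 10 rows; each row shifts and turns the commanded pose from where the row before left it, along the tool's axes as they then stand; what a row does not reach is not made up. A row lasts 1/8 s, in which the tool goes at most 62.5 mm and 10.7 degrees, less where a joint would pass 70% of its speed; a pose out of reach is approached as far as the arm can. A call is refused whole if a number of a shift passes 62.5 or a number of a turn 0.188, either way. A call with a gripper value outside its range is refused whole. "fingers" is the closure, from 0 (fully open) to 1 (shut), set as the call begins (left out, the last holds). The fingers move at their own pace and stop on an object; "grip_force" is the grip in N (left out, the last holds). Time passes only in rows, so rows that do not move let the fingers close, or fill a call up. It gives the time, the measured TCP pose, the force, the opening and the grip force at its end, in the units of the state.
- read_state(): the state, without advancing time (a new reading comes with each control period).
- snapshot(name): name is "scene" or "top" or "wrist"; returns a dict with "img" (400x640x3 uint8, red, green, blue), "camera_matrix" (3x3 intrinsics, pixels), "k1" (the pictures are not rectified: a ray, as slopes to the right and down, at radius r is drawn at 1 + k1 r^2 times it, then the intrinsics apply), "R" (3x3) and "t" (3): a world point X has camera coordinates R X + t. Camera axes: x right, y down, z forward; pixel columns grow to the right and rows downward; lengths in m; the calibration is good to about 2 mm. A picture is of the moment at which its call begins. There is no depth.
- job_done(): hands the job in; it is judged then, once.
The state is a dict: "t": time; "joint_pos": joint angles; "dq": joint speeds; "tau": joint torques, N m; "ee_pos": TCP position; "eef_rot": TCP orientation; "force": force on the tool from outside, world axes, zero at the start; "ft_torque": the same for the moment, N m; "finger_gap": finger opening in m; "gripper_force": force on a finger pad.
Only numpy, scipy, OpenCV 4.12 (cv2) and the standard library are available. Lean on these libraries where they do the work, as an engineer would, in place of code of your own. Each camera call takes 0.05 s, during which the arm holds its last target. There are 200 camera calls.

### The job

Make up the two sauce kits, one thing to a compartment: a tin, the garlic bulb and the lime in the three-compartment tray, and a tin and the honey jar in the two-compartment tray, with the tins lying on their sides and the honey jar kept upright all the way. The tins come from the sloping tin rack, but the one at its mouth was dropped in endways and has jammed it: lift that tin out first, let the one behind roll down to the stop, then take that one too (either tin may go to either kit). Everything must rest on the bottom of its compartment, and the mug and the kitchen timer stay where they are.

Things in the scene. Friction and masses are not known exactly. Their poses are not given: they have to be found in the camera images.
- tin_rack: Sloping grey tin chute in a wire frame, 237 x 96, fixed. Origin on the table under its middle, z up, x up the slope (mouth to back). Floor slope 0.16 rad, clear width 82; side flanges 12, front lip (stop) 15 above the chute floor; lip's inner face at x = -100, floor there 18 above the table. Wire roof from 110 behind the stop, tops 105 to 122 above the table. Tins lying across it roll down.
- tin_1_center (a point): Centre of the jammed tin, a cylinder of diameter 57, length 72 (z is its axis), 0.18 kg. At the start it lies endways in the rack's mouth, axis along the chute (within 0.05 rad) and sloping with it, centre 52 above the table. Grip it across, fingers at its long sides, tips more than 18 above the chute floor to clear the flanges.
- tin_2_center (a point): Centre of the second tin, same kind and size (z is its axis). It lies across the chute behind the jammed tin; when that is out it rolls some 70 down to the stop, centre then about x = -76, z = 51 in the rack's frame. Grip it there across its diameter, fingers in front and behind, tips more than 18 above the chute floor to clear the lip.
- garlic_center (a point): Centre of the garlic bulb, pale, 60 x 57 wide and 58 high, standing on the table (centre 29 above its underside), 40 g.
- lime_center (a point): Centre of the lime, green, 57 long (its x) x 46 wide (y) x 45 high (z), lying on the table (centre 22.5 above it), 50 g.
- honey_jar_center (a point): Centre of the honey jar: a closed glass jar with a screw lid, diameter 60, 85 high, 0.31 kg, standing upright (z up, centre 42.5 above its underside).
- tray_three: Long wooden tray, three compartments in a row, 252 x 84, 18 high, fixed. Origin on the table under its middle, z up, x along its length. Walls 5 thick, tops 18 and compartment floors 5 above the table. Compartments 74 wide (y), 88, 76 and 68 long, centres at x = -77, 10 and 87: they suit a tin lying along x, the garlic, the lime. A finger ledge sticks out 5 at each end.
- tray_two: Short wooden tray of the same make, two compartments, 181 x 84, 18 high, fixed. Origin on the table under its middle, z up, x along its length. Walls 5 thick, tops 18 and compartment floors 5 above the table. Compartments 74 wide (y), 88 and 78 long, centres at x = -41.5 and 46.5: they suit a tin lying along x and the honey jar.
- mug: White stoneware mug, 82 wide, 114 with its handle (on -y), 91 high, standing on the table at the far left; origin underneath, midway between cup and handle ends. Leave it alone.
- timer: Round black kitchen timer, 64 across, 54 high, standing on the table near the far end of the gap left of the middle; origin under its middle. Leave it alone.
Things that resemble listed ones, but are neither listed nor needed, are in the scene too. Leave any turquoise look-alike of the part that bears tin_1_center alone.

How it is judged:
By the outcome, as a careful person would: the job done as asked, in the order asked, and still so for the second after the job is handed in, with the robot touching nothing.
It also fails if it takes over 144 s, if anything falls off the work surface, if the arm or the gripper's body presses on something with over 40 N, if the wrist force passes 120 N, or if a joint passes its speed limit or range.

## Working session

There is one attempt and no reset: what is moved stays moved. The work goes in short steps, Python scripts to look and compute and a tool call to move; the robot and the scene stay as the last step left them, time stands still between calls to the robot, and variables do not carry over. Pictures are saved under pics/ and viewed, at most 14 in all, crops included, and the job is handed in when it is done.

Besides the shell and the picture viewer there is one more tool, called after "Emit:" as name([rows], argument=value, ...), one row to a line, values as JSON. servo_tool: Moves the arm, as the interface text tells. Its arguments: {"type":"object","properties":{"commands":{"type":"array"},"fingers":{"type":"number"},"grip_force":{"type":"number"}},"required":["commands"]}

```bash
mkdir -p pics; ls
cat > h.py <<'E'
from rig import *
import numpy as np, cv2
from scipy.spatial.transform import Rotation as Ro
def save(n,f):
    s=snapshot(n); cv2.imwrite('pics/'+f+'.png',s['img'][:,:,::-1]); 
    np.savez('pics/'+f+'.npz',**{k:np.array(v) for k,v in s.items()}); return s
def load(f): return dict(np.load('pics/'+f+'.npz'))
def ray(s,u,v):
    K=s['camera_matrix'];d=np.array([(u-K[0,2])/K[0,0],(v-K[1,2])/K[1,1]]);p=d.copy();k=float(s['k1'])
    for _ in range(30): p=d/(1+k*(p@p))
    R=s['R'];return -R.T@s['t'],R.T@np.array([p[0],p[1],1])
def at(s,u,v,z):
    c,d=ray(s,u,v);return c+d*(z-c[2])/d[2]
def proj(s,X):
    c=s['R']@np.array(X)+s['t'];p=c[:2]/c[2];p=p*(1+float(s['k1'])*(p@p));K=s['camera_matrix']
    return np.array([K[0,0]*p[0]+K[0,2],K[1,1]*p[1]+K[1,2]])
E
python3 - <<'E'
from h import *
for n in('scene','top','wrist'):
    s=save(n,n+'0'); print(n,-s['R'].T@s['t'],s['k1'],s['camera_matrix'][0,0])
st=read_state();print(st)
E
```

```text
pics
scene [-0.37301279 -0.5783219   0.58775489] -0.07770901857807716 384.4332232715835
top [ 0.30847445 -0.00455771  1.23553775] -0.0455898319659385 410.716208608127
wrist [0.11876991 0.61955119 0.38412042] -0.03542447897800798 290.28127225610234
{'t': 0.15, 'joint_pos': array([-73.14165865,  19.0649434 ,  -3.70726683,  83.69047258,
         1.2377025 ,  77.34571959,  -5.06978092]), 'dq': array([-0.04415831, -0.22723244,  0.02115586, -0.15886701,  0.03361441,
        0.01598514,  0.03629339]), 'tau': array([ 5.57403491e-04, -6.23625755e+01,  2.46021396e-02, -3.90141106e+01,
       -6.13502017e-02,  3.70746665e-02,  7.48734169e-05]), 'ee_pos': array([0.19463696, 0.59363155, 0.22196004]), 'eef_rot': array([-1.79938760e+02,  2.57945579e-03,  1.61848793e+02]), 'force': array([ 0.24579959,  0.54307497, -0.36712558]), 'ft_torque': array([0.00297718, 0.04679753, 0.00456153]), 'gripper_force': 0.0, 'finger_gap': 0.08713425953631097}
```

View pics/top0.png

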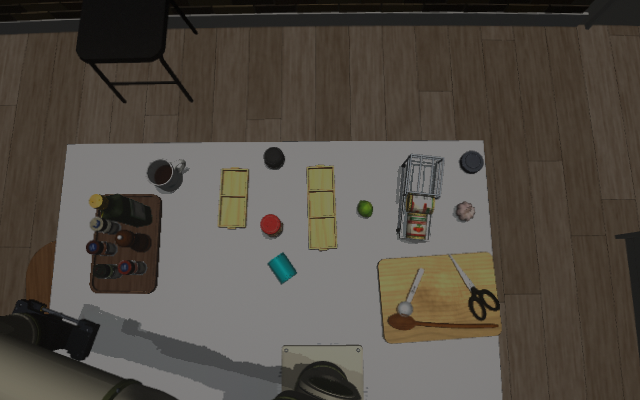

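View pics/scene0.png

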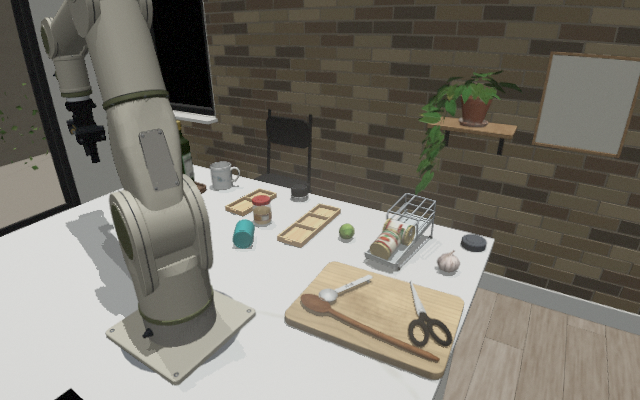

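Top view (up = +x, left = +y): mug (165,173), timer (274,158), tray_two (233,198), honey jar (271,226), tray_three (321,207), lime (365,208), rack (420,198) with its mouth at the near end, garlic (465,211) and a dark puck at (472,162). The turquoise tin at (282,268) is the look-alike. The two candidates for tin 1 are that one and the labelled tin in the rack's mouth at (418,230). The rack tin fits the description. I'll check it in an enlarged crop.

Run:
```python
import cv2
i=cv2.imread('pics/top0.png')
cv2.imwrite('pics/c1.png',cv2.resize(i[145:255,210:350],None,fx=5.5,fy=5.4,interpolation=cv2.INTER_CUBIC))
cv2.imwrite('pics/c2.png',cv2.resize(i[145:255,350:490],None,fx=5.5,fy=5.4,interpolation=cv2.INTER_CUBIC))
```

```text
(no output)
```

View pics/c1.png

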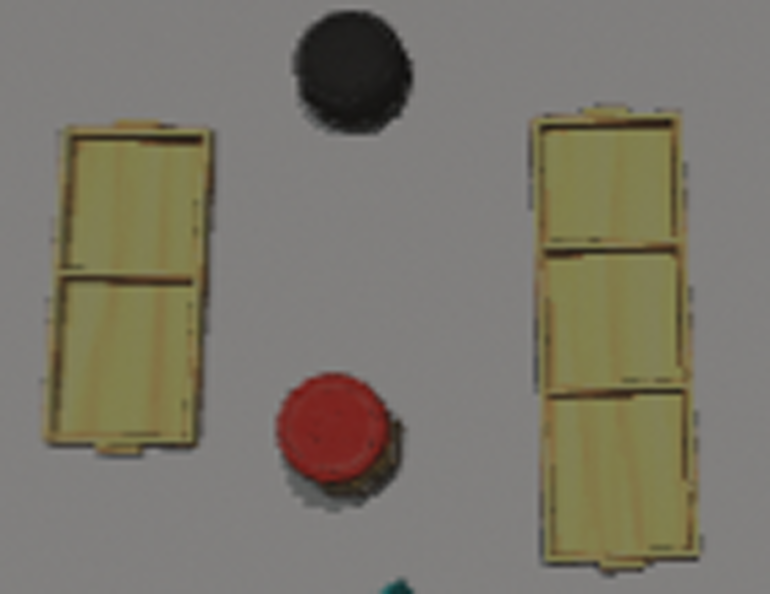

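View pics/c2.png

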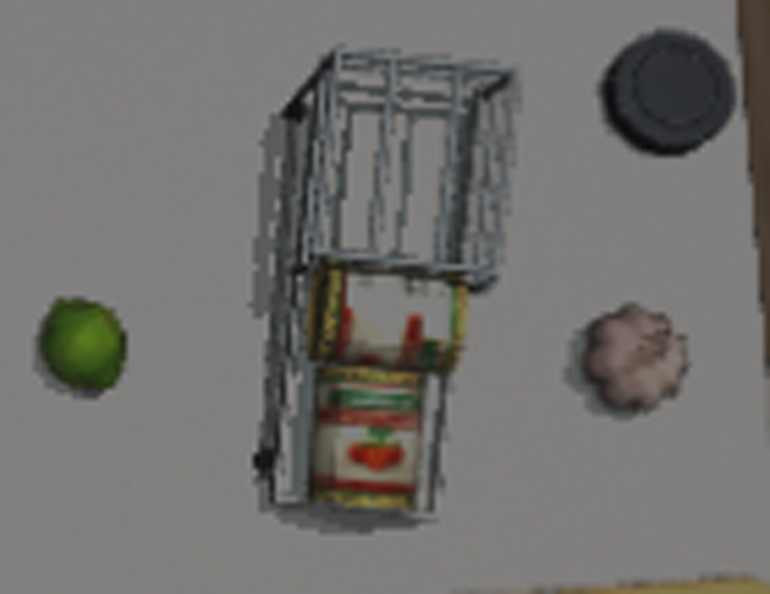

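```bash
cat > m.py <<'E'
from h import *
from scipy.optimize import least_squares
np.set_printoptions(precision=4,suppress=True)
s=load('top0'); P=lambda x,y,o=210:(o+x/5.5-0.4,145+y/5.4-0.4)
def fit(L,px,sg):
    m=np.array(sg)*[L/2,.042]
    f=lambda q:np.concatenate([proj(s,[q[0]+np.cos(q[2])*a-np.sin(q[2])*b,q[1]+np.sin(q[2])*a+np.cos(q[2])*b,.018])-p for (a,b),p in zip(m,px)])
    r=least_squares(f,[.6,0,0]);return r.x[:2],np.degrees(r.x[2]),r.fun
sg=[(1,1),(1,-1),(-1,-1),(-1,1)]
print('two',fit(.181,[P(65,130),P(212,130),P(196,445),P(47,440)],sg))
print('three',fit(.252,[P(535,118),P(680,115),P(698,553),P(543,560)],sg))
print('honey',at(s,*P(333,427),.085)); print('lime',at(s,*P(84,345,350),.0225)); print('garlic',at(s,*P(636,358,350),.029))
print('timer',at(s,*P(354,70),.054),'tin1',at(s,*P(367,437,350),.07),at(s,*P(310,500,350),.055),at(s,*P(412,505,350),.055),at(s,*P(320,370,350),.065),at(s,*P(424,370,350),.065))
print('turq',at(s,282,268,.03),'puck',at(s,*P(670,92,350),.03),'lip',at(s,*P(270,505,350),.033),at(s,*P(435,518,350),.033))
E
python3 m.py
```

```text
two (array([0.5477, 0.2655]), np.float64(-1.1259747531401725), array([-0.1566, -0.4845,  0.2369, -0.211 ,  0.3377,  0.0708, -0.4223,
        0.5813]))
three (array([ 0.5185, -0.0013]), np.float64(1.3170181124848883), array([-0.5515, -0.4113,  0.4711, -0.6736,  0.1653,  0.7404, -0.0908,
        0.2582]))
honey [0.4576 0.1432 0.085 ]
lime [ 0.5097 -0.1318  0.0225]
garlic [ 0.4992 -0.4303  0.029 ]
timer [0.6607 0.1391 0.054 ] tin1 [ 0.4515 -0.2725  0.07  ] [ 0.4198 -0.2445  0.055 ] [ 0.4167 -0.2978  0.055 ] [ 0.4882 -0.2507  0.065 ] [ 0.4878 -0.3053  0.065 ]
turq [0.3349 0.1137 0.03  ] puck [ 0.6508 -0.4599  0.03  ] lip [ 0.4193 -0.2275  0.033 ] [ 0.4116 -0.3152  0.033 ]
```

Emit:
servo_tool([
  [[0, 0, -5], [0, 0, -0.115]],
  [[0, 0, -5], [0, 0, -0.115]],
  [[-32, -47, -9], [0, 0, 0]],
  [[-32, -47, -9], [0, 0, 0]],
  [[-32, -47, -9], [0, 0, 0]],
  [[-32, -47, -9], [0, 0, 0]],
  [[-32, -47, -9], [0, 0, 0]],
  [[-32, -47, -9], [0, 0, 0]],
  [[-32, -47, -9], [0, 0, 0]],
  [[-32, -47, -9], [0, 0, 0]],
], fingers=0)

```text
t: 1.4
ee_pos: [0.4176, 0.1953, 0.3048]
eef_rot: [180.0, 0.0, 175.0]
force: [1.5, 0.6, 0.6]
finger_gap: 0.0873
gripper_force: 0.0
```

Emit:
servo_tool([
  [[-9, -58, 6], [0, 0, 0]],
  [[-9, -58, 6], [0, 0, 0]],
  [[-9, -58, 6], [0, 0, 0]],
  [[-9, -58, 6], [0, 0, 0]],
  [[-9, -58, 6], [0, 0, 0]],
  [[-9, -58, 6], [0, 0, 0]],
  [[-9, -58, 6], [0, 0, 0]],
  [[-9, -58, 6], [0, 0, 0]],
  [[0, 0, 0], [0, 0, 0]],
  [[0, 0, 0], [0, 0, 0]],
])

```text
t: 2.65
ee_pos: [0.4486, -0.2708, 0.2562]
eef_rot: [180.0, -0.0, 175.0]
force: [0.4, 0.2, 0.4]
finger_gap: 0.0871
gripper_force: 0.0
```

Run:
```python
from h import *
save('wrist','w1');st=read_state();print(st['ee_pos'],st['eef_rot'],st['t'],st['joint_pos'])
i=cv2.imread('pics/w1.png');cv2.imwrite('pics/w1v.png',cv2.resize(i,(800,500)))
```

```text
[ 0.4489031  -0.27019522  0.25639977] [ 1.79956220e+02 -1.30181708e-02  1.75100661e+02] 2.7 [-21.81902541   5.55474631  51.84638025  98.15642171  -4.49036593
  78.47028532 115.8985351 ]
```

View pics/w1v.png

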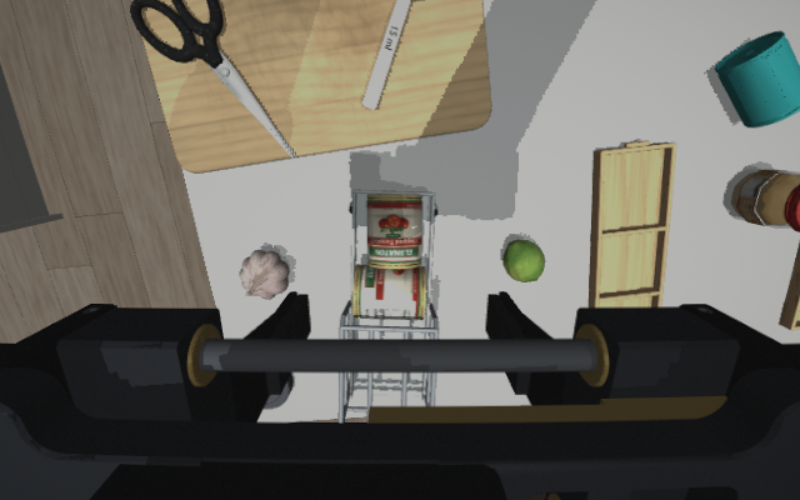

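Wrist view: tin 1, labelled and lying endways, runs from about (367,196) to (422,267). Tin 2 lies across behind it, and the turquoise tin sits apart at (765,80). That confirms the rack tin is tin 1.

Run:
```python
from h import *
np.set_printoptions(precision=4,suppress=True)
s=load('w1');W=lambda x,y,z:at(s,x/1.25,y/1.25,z)
print('sides',W(368,232,.055),W(422,232,.055),W(371,265,.062),W(423,265,.062),W(368,205,.05),W(421,205,.05))
print('front',W(394,196,.07),'back',W(396,267,.085),'lip',W(356,193,.033),W(435,193,.033))
print('garlic',W(265,272,.029),'lime',W(524,261,.0225))
```

```text
sides [ 0.4517 -0.3005  0.055 ] [ 0.4565 -0.2452  0.055 ] [ 0.4852 -0.3005  0.062 ] [ 0.4899 -0.2468  0.062 ] [ 0.4247 -0.2979  0.05  ] [ 0.4294 -0.244   0.05  ]
front [ 0.4153 -0.2702  0.07  ] back [ 0.4818 -0.2741  0.085 ] lip [ 0.4135 -0.3108  0.033 ] [ 0.4207 -0.2275  0.033 ]
garlic [ 0.4939 -0.4257  0.029 ] lime [ 0.5085 -0.1288  0.0225]
```

Emit:
servo_tool([
  [[-3, -2, 45], [0, 0, 0]],
  [[0, 0, 50], [0, 0, 0]],
  [[0, 0, 50], [0, 0, 0]],
  [[0, 0, 35], [0, 0, 0]],
  [[0, 0, 18], [0, 0, 0]],
  [[0, 0, 8], [0, 0, 0]],
  [[0, 0, 5], [0, 0, 0]],
  [[0, 0, 0], [0, 0, 0]],
  [[0, 0, 0], [0, 0, 0]],
  [[0, 0, 0], [0, 0, 0]],
])

```text
t: 3.95
ee_pos: [0.4517, -0.2737, 0.0459]
eef_rot: [180.0, 0.0, 175.0]
force: [0.9, -0.5, 0.1]
finger_gap: 0.0875
gripper_force: 0.0
```

Emit:
servo_tool([
  [[0, 0, 0], [0, 0, 0]],
  [[0, 0, 0], [0, 0, 0]],
  [[0, 0, 0], [0, 0, 0]],
  [[0, 0, 0], [0, 0, 0]],
  [[0, 0, 0], [0, 0, 0]],
  [[0, 0, 0], [0, 0, 0]],
  [[0, 0, 0], [0, 0, 0]],
  [[0, 0, 0], [0, 0, 0]],
  [[0, 0, 0], [0, 0, 0]],
  [[0, 0, 0], [0, 0, 0]],
], fingers=1, grip_force=30)

```text
t: 5.2
ee_pos: [0.4514, -0.2737, 0.0455]
eef_rot: [-180.0, 0.0, 175.0]
force: [-0.0, -1.0, 0.1]
finger_gap: 0.0562
gripper_force: 30.0
```

Emit:
servo_tool([
  [[0, 0, -4], [0, 0, 0]],
  [[0, 0, -8], [0, 0, 0]],
  [[0, 0, -12], [0, 0, 0]],
  [[0, 0, -16], [0, 0, 0]],
  [[0, 0, -20], [0, 0, 0]],
  [[0, 0, -25], [0, 0, 0]],
  [[0, 0, -25], [0, 0, 0]],
  [[0, 0, -20], [0, 0, 0]],
  [[0, 0, -15], [0, 0, 0]],
  [[0, 0, -5], [0, 0, 0]],
])

```text
t: 6.45
ee_pos: [0.4518, -0.2737, 0.1966]
eef_rot: [180.0, 0.1, 175.0]
force: [0.6, -0.5, -2.2]
finger_gap: 0.0564
gripper_force: 30.0
```

Run:
```python
from h import *
save('wrist','w2');save('scene','s2');save('top','t2');st=read_state();print(st['ee_pos'],st['eef_rot'],st['finger_gap'],st['joint_pos'])
a=cv2.imread('pics/w2.png')[100:300,220:420];b=cv2.imread('pics/s2.png')[160:300,330:470]
cv2.imwrite('pics/v2.png',np.hstack([cv2.resize(a,(390,390)),cv2.resize(b,(390,390))]))
```

```text
[ 0.45135382 -0.27343236  0.19523642] [ 1.79986148e+02 -1.56049964e-02  1.75035365e+02] 0.05674499405898091 [-20.74403257   9.77357178  52.56202962 102.80521099  -8.18110656
  71.4149905  119.0744585 ]
```

View pics/v2.png

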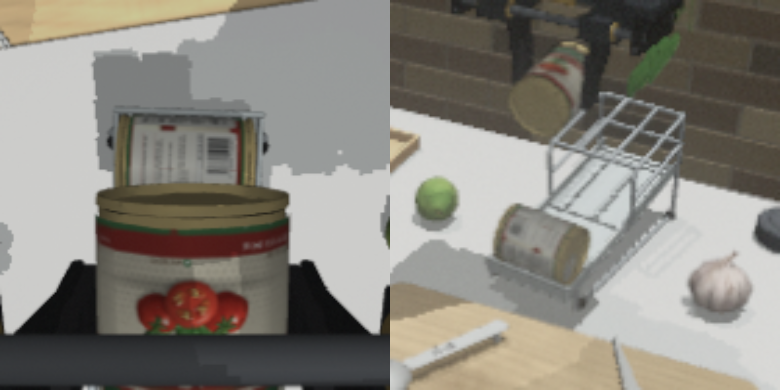

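```bash
python3 - <<'E'
from h import *
s=load('s2');st=read_state();p=st['ee_pos']
y=np.radians(-5)
for off in(-.004,0,.004):
  for t in(0,.16,.35,.5,.7,.9,1.2):
    d=np.array([np.cos(y)*np.cos(t),np.sin(y)*np.cos(t),np.sin(t)])
    c=p+[0,0,.007]+off*d
    a,b=[proj(s,c+k*d) for k in(-.036,.036)]
    print(off,t,*[((q-[330,160])*2.786+[390,0]).round(0) for q in(a,b)])
# tin2 from wrist
s=load('w2');W=lambda x,y,z:at(s,220+x/1.95,100+y/1.95,z)
print(W(115,150,.051),W(257,150,.051),W(130,112,.033),W(250,112,.033),W(185,115,.055))
E
python3 - <<'E'
import cv2
b=cv2.imread('pics/s2.png')[160:215,360:425];cv2.imwrite('pics/v3.png',cv2.resize(b,None,fx=9,fy=9,interpolation=cv2.INTER_CUBIC))
E
```

```text
-0.004 0 [531. 105.] [569.  78.]
-0.004 0.16 [531. 112.] [569.  73.]
-0.004 0.35 [532. 119.] [569.  68.]
-0.004 0.5 [533. 124.] [569.  64.]
-0.004 0.7 [535. 129.] [567.  60.]
-0.004 0.9 [537. 132.] [565.  57.]
-0.004 1.2 [542. 134.] [561.  54.]
0 0 [533. 104.] [571.  77.]
0 0.16 [533. 110.] [571.  71.]
0 0.35 [534. 116.] [571.  65.]
0 0.5 [535. 120.] [570.  61.]
0 0.7 [536. 125.] [569.  56.]
0 0.9 [539. 128.] [567.  52.]
0 1.2 [543. 129.] [562.  50.]
0.004 0 [536. 102.] [573.  75.]
0.004 0.16 [536. 107.] [573.  69.]
0.004 0.35 [536. 113.] [573.  62.]
0.004 0.5 [537. 117.] [572.  57.]
0.004 0.7 [538. 121.] [571.  52.]
0.004 0.9 [540. 123.] [568.  48.]
0.004 1.2 [544. 125.] [563.  45.]
[ 0.43157378 -0.31323363  0.051     ] [ 0.43835963 -0.23493811  0.051     ] [ 0.41373267 -0.30466464  0.033     ] [ 0.41968609 -0.2359513   0.033     ] [ 0.41508065 -0.27280843  0.055     ]
```

View pics/v3.png

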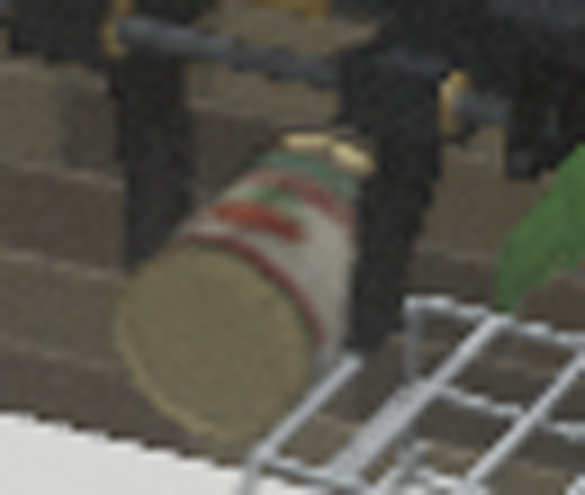

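Emit:
servo_tool([
  [[6, 25, 0], [0, 0, 0]],
  [[6, 48, 0], [0, 0, 0]],
  [[6, 55, 0], [0, 0, 0]],
  [[6, 55, 0], [0, 0, 0]],
  [[6, 50, 0], [0, 0, 0]],
  [[6, 35, 0], [0, 0, 0]],
  [[0, 0, 0], [0, 0, -0.055]],
  [[0, 0, 0], [0, 0, -0.055]],
  [[0, 0, 0], [0, 0, 0]],
  [[0, 0, 0], [0, 0, 0]],
])

```text
t: 7.85
ee_pos: [0.4386, -0.0036, 0.1951]
eef_rot: [-180.0, -0.0, -178.8]
force: [0.2, -0.3, -2.7]
finger_gap: 0.0565
gripper_force: 30.0
```

Run:
```python
from h import *
save('wrist','w3');save('top','t3');st=read_state();print(st['ee_pos'],st['eef_rot'],st['finger_gap'],st['joint_pos'])
i=cv2.imread('pics/w3.png');cv2.imwrite('pics/w3v.png',cv2.resize(i,(800,500)))
```

```text
[ 0.43871452 -0.00360222  0.19532322] [-1.79996754e+02 -2.03293528e-02 -1.78731417e+02] 0.05677538819293259 [-42.53540298  -6.67002704  35.1771518  113.94160065   4.04538062
  71.58198162  82.44588475]
```

View pics/w3v.png

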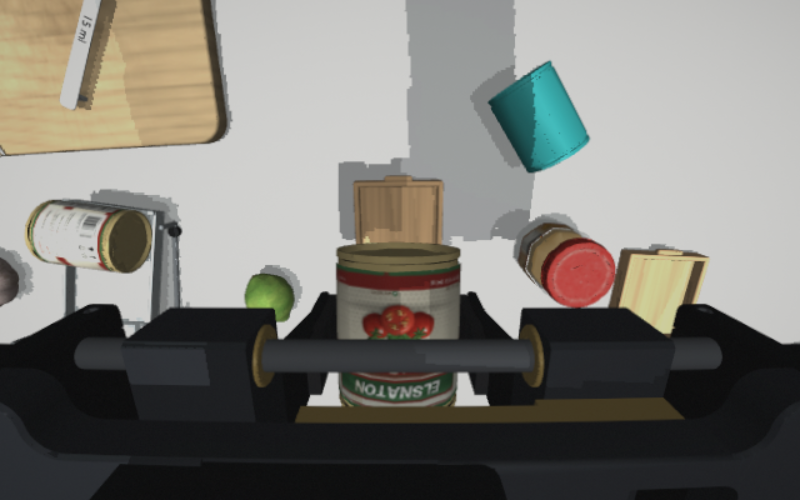

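Wrist view: the near edge of tray_three runs (354,182)–(443,181), centred under the held tin at x≈398. tray_two's near edge runs (619,248)–(707,255), the honey lid is at (582,272), and tin 2 lies across at the stop (90,235).

Run:
```python
from h import *
np.set_printoptions(precision=4,suppress=True)
s=load('w3');W=lambda x,y,z:at(s,x/1.25,y/1.25,z)
for n,a,b,L in(('three',W(355,182,.018),W(443,182,.018),.126),('two',W(620,249,.018),W(707,256,.018),.0905)):
    d=(b-a)[:2];yaw=np.arctan2(d[1],d[0])-np.pi/2
    m=(a+b)[:2]/2;print(n,a,b,np.degrees(yaw),m,m+L*np.array([np.cos(yaw),np.sin(yaw)]))
print('honey',W(582,272,.085),'lime',W(269,296,.0225),'tin2',W(90,235,.051))
```

```text
three [ 0.3922 -0.0428  0.018 ] [0.3904 0.0385 0.018 ] 1.2706306549813402 [ 0.3913 -0.0022] [0.5173 0.0006]
two [0.4507 0.2172 0.018 ] [0.456  0.3092 0.018 ] -3.2482456357879275 [0.4534 0.2632] [0.5437 0.2581]
honey [0.4525 0.1461 0.085 ] lime [ 0.5063 -0.13    0.0225] tin2 [ 0.4393 -0.2769  0.051 ]
```

Emit:
servo_tool([
  [[0, 0, 30], [0, 0, 0]],
  [[0, 0, 45], [0, 0, 0]],
  [[0, 0, 40], [0, 0, 0]],
  [[0, 0, 20], [0, 0, 0]],
  [[0, 0, 0], [0, 0.16, 0]],
  [[-1.6, 0, 10], [0, 0, 0]],
  [[-1.6, 0, 10], [0, 0, 0]],
  [[-1, 0, 6], [0, 0, 0]],
  [[-0.7, 0, 4.5], [0, 0, 0]],
  [[0, 0, 0], [0, 0, 0]],
])

```text
t: 9.2
ee_pos: [0.4387, -0.0034, 0.0298]
eef_rot: [180.0, -9.1, -178.7]
force: [0.1, -0.6, -2.3]
finger_gap: 0.0568
gripper_force: 30.0
```

Run:
```python
from h import *
save('scene','s4');st=read_state();print(st['ee_pos'],st['eef_rot'],st['finger_gap'],st['force'])
i=cv2.imread('pics/s4.png')[180:270,250:370];cv2.imwrite('pics/s4v.png',cv2.resize(i,None,fx=6,fy=6,interpolation=cv2.INTER_CUBIC))
```

```text
[ 0.43884367 -0.0033745   0.02992653] [ 179.96792321   -9.12479948 -178.66646003] 0.0567172714236922 [ 0.14634977 -0.13647552 -1.43934902]
```

View pics/s4v.png

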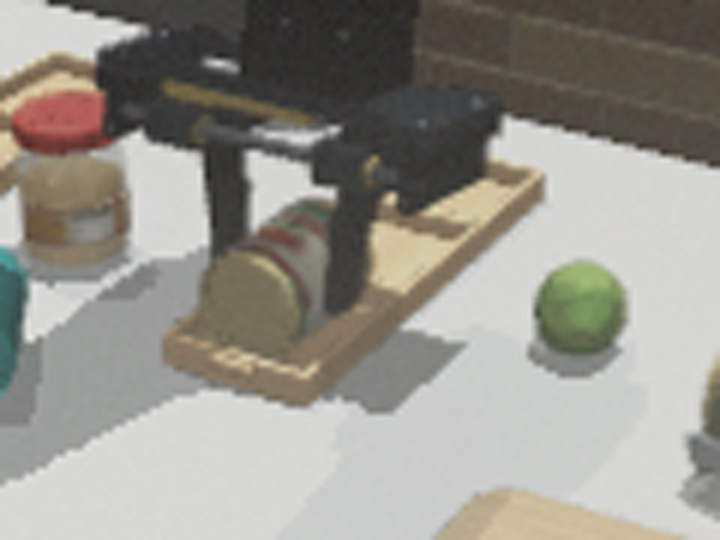

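Scene crop: tin 1 sits level inside the near compartment of tray_three. Lowering the last 2 mm and releasing.

Emit:
servo_tool([
  [[-0.3, 0, 2], [0, 0, 0]],
  [[0, 0, 0], [0, 0, 0]],
  [[0, 0, 0], [0, 0, 0]],
  [[0, 0, 0], [0, 0, 0]],
  [[0, 0, 0], [0, 0, 0]],
  [[0, 0, 0], [0, 0, 0]],
  [[0, 0, 0], [0, 0, 0]],
  [[0, 0, 0], [0, 0, 0]],
  [[0, 0, 0], [0, 0, 0]],
  [[0, 0, 0], [0, 0, 0]],
])

```text
t: 10.5
ee_pos: [0.4388, -0.0035, 0.0276]
eef_rot: [180.0, -9.2, -178.7]
force: [-0.4, -0.4, -2.2]
finger_gap: 0.0566
gripper_force: 30.0
```

Emit:
servo_tool([
  [[0, 0, 0], [0, 0, 0]],
  [[0, 0, 0], [0, 0, 0]],
  [[0, 0, 0], [0, 0, 0]],
  [[0, 0, 0], [0, 0, 0]],
  [[0, 0, 0], [0, 0, 0]],
  [[0, 0, 0], [0, 0, 0]],
  [[0, 0, -10], [0, 0, 0]],
  [[0, 0, -40], [0, 0, 0]],
  [[0, 0, -50], [0, 0, 0]],
  [[0, 0, -50], [0, -0.16, 0]],
], fingers=0)

```text
t: 11.75
ee_pos: [0.4637, -0.0033, 0.1729]
eef_rot: [-179.7, -0.8, -178.7]
force: [-0.0, 1.0, 0.1]
finger_gap: 0.0869
gripper_force: 0.0
```

Run:
```python
from h import *
save('wrist','w5');st=read_state();print(st['ee_pos'],st['eef_rot'],st['joint_pos'])
```

```text
[ 0.46566555 -0.00372451  0.18063088] [ 179.66486577    0.40015831 -178.87393037] [-45.12250336  -1.89096729  40.11547565 112.19469657   0.97700244
  68.83238574  85.75985355]
```

Emit:
servo_tool([
  [[0, 0, -3], [0, 0, -0.183]],
  [[0, 0, -3], [0, 0, -0.183]],
  [[0, 0, -3], [0, 0, -0.183]],
  [[0, 0, -3], [0, 0, -0.183]],
  [[0, 0, -3], [0, 0, -0.183]],
  [[0, 0, -3], [0, 0, -0.183]],
  [[0, 0, -3], [0, 0, -0.183]],
  [[0, 0, -3], [0, 0, -0.183]],
  [[20, 0, 0], [0, 0, 0]],
  [[40, 0, 0], [0, 0, 0]],
])

```text
t: 13.05
ee_pos: [0.4438, -0.0611, 0.2133]
eef_rot: [-178.6, -0.3, -108.3]
force: [-0.4, -0.2, 0.4]
finger_gap: 0.0871
gripper_force: 0.0
```

Emit:
servo_tool([
  [[45, 0, 0], [0, 0, 0]],
  [[45, 0, 0], [0, 0, 0]],
  [[45, 0, 0], [0, 0, 0]],
  [[40, 0, 0], [0, 0, 0]],
  [[25, 0, 0], [0, 0, 0]],
  [[10, 0, 0], [0, 0, 0]],
  [[0, 0, 0], [0, 0, 0]],
  [[0, 0, 0], [0, 0, 0]],
  [[0, 0, 0], [0, 0, 0]],
  [[0, 0, 0], [0, 0, 0]],
])

```text
t: 14.3
ee_pos: [0.3968, -0.1947, 0.2078]
eef_rot: [-177.8, -4.6, -113.4]
force: [0.3, -0.1, 0.1]
finger_gap: 0.0873
gripper_force: 0.0
```

Run:
```python
from h import *
save('wrist','w6');st=read_state();print(st['ee_pos'],st['eef_rot'],st['joint_pos'])
i=cv2.imread('pics/w6.png');j=cv2.imread('pics/w5.png')
cv2.imwrite('pics/w6v.png',np.vstack([cv2.resize(i[90:310,200:440],(600,550))[:430],cv2.resize(j[100:300,100:520],(600,286))[:170]]))
```

```text
[ 0.39677966 -0.19468798  0.20781656] [-177.82592549   -4.55375439 -113.41909093] [-61.09291364 -28.58805695  62.23345511 115.1335514   30.54963553
  80.58525709 149.11765283]
```

View pics/w6v.png

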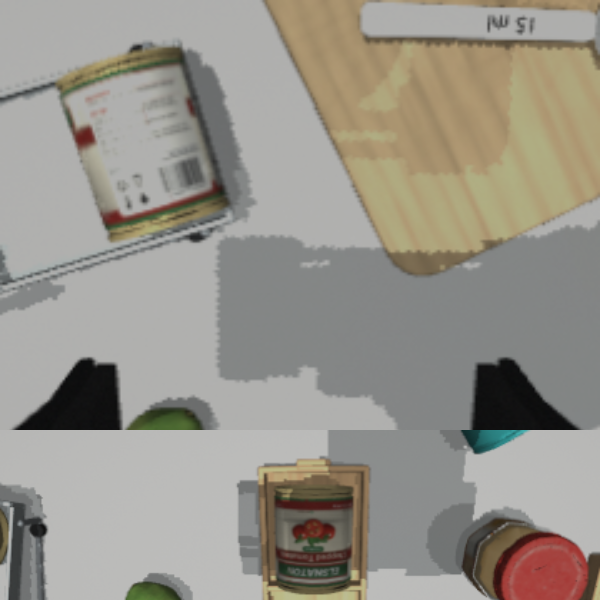

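Tin 1 lies well in tray_three (lower strip, (315,535)). The turn towards yaw −95° ran into the ends of the joint 2 and 7 ranges, so I'll turn the other way, to yaw +85°.

Emit:
servo_tool([
  [[0, 0, -2], [0, 0, 0.1]],
  [[0, 0, -2], [0, 0, 0.18]],
  [[0, 0, -2], [0, 0, 0.18]],
  [[0, 0, -2], [0, 0, 0.18]],
  [[0, 0, -2], [0, 0, 0.18]],
  [[0, 0, 0], [0, 0, 0.18]],
  [[0, 0, 0], [0, 0, 0.18]],
  [[0, 0, 0], [0, 0, 0.18]],
  [[0, 0, 0], [0, 0, 0.18]],
  [[0, 0, 0], [0, 0, 0.18]],
])

```text
t: 15.6
ee_pos: [0.3967, -0.1939, 0.2177]
eef_rot: [-175.8, 2.8, 147.9]
force: [-0.1, -0.4, 0.3]
finger_gap: 0.0871
gripper_force: 0.0
```

```bash
cat >> h.py <<'E'
def rel(target,yaw,pose=None):
    "remaining shift in current tool axes (mm) and rotvec (rad) to target TCP, tool straight down at yaw"
    st=read_state();R=Ro.from_euler('xyz',st['eef_rot'],degrees=True)
    T=Ro.from_euler('xyz',[180,0,yaw],degrees=True)
    d=np.array(target)-st['ee_pos']
    print('t',st['t'],'pos',st['ee_pos'].round(4),'rot',st['eef_rot'].round(1),'gap',round(st['finger_gap'],4),'q',st['joint_pos'].round(0))
    print('shift cur',(R.inv().apply(d)*1e3).round(1),'turn',(R.inv()*T).as_rotvec().round(3),'shift after turn',(T.inv().apply(d)*1e3).round(1))
E
python3 - <<'E'
from h import *
rel([.443,-.273,.2],85)
E
```

```text
t 15.6 pos [ 0.3967 -0.1939  0.2177] rot [-175.8    2.8  147.9] gap 0.0871 q [-39. -14.  49. 114.  16.  75.  63.]
shift cur [-80.3 -40.7  24.8] turn [-0.038  0.085  1.095] shift after turn [-74.8  53.   17.7]
```

Emit:
servo_tool([
  [[0, 0, 0], [-0.0055, 0.0122, 0.1565]],
  [[0, 0, 0], [-0.0055, 0.0122, 0.1565]],
  [[0, 0, 0], [-0.0055, 0.0122, 0.1565]],
  [[0, 0, 0], [-0.0055, 0.0122, 0.1565]],
  [[0, 0, 0], [-0.0055, 0.0122, 0.1565]],
  [[0, 0, 0], [-0.0055, 0.0122, 0.1565]],
  [[0, 0, 0], [-0.0055, 0.0122, 0.1565]],
  [[-30, 21, 0], [0, 0, 0]],
  [[-30, 21, 0], [0, 0, 0]],
  [[-15, 11, 0], [0, 0, 0]],
])

```text
t: 16.85
ee_pos: [0.4441, -0.2743, 0.2177]
eef_rot: [-180.0, 0.0, 85.3]
force: [0.6, 0.1, 0.7]
finger_gap: 0.0874
gripper_force: 0.0
```

Emit:
servo_tool([
  [[0, 0, 0], [0, 0, 0]],
  [[0, 0, 0], [0, 0, 0]],
  [[0, 0, 0], [0, 0, 0]],
  [[0, 0, 0], [0, 0, 0]],
  [[0, 0, 0], [0, 0, 0]],
  [[0, 0, 0], [0, 0, 0]],
  [[0, 0, 0], [0, 0, 0]],
  [[0, 0, 0], [0, 0, 0]],
  [[0, 0, 0], [0, 0, 0]],
  [[0, 0, 0], [0, 0, 0]],
])

```text
t: 18.1
ee_pos: [0.4433, -0.2731, 0.2176]
eef_rot: [-180.0, -0.1, 85.3]
force: [0.5, -0.2, 0.4]
finger_gap: 0.0871
gripper_force: 0.0
```

Run:
```python
from h import *
rel([.443,-.273,.2],85)
save('wrist','w7')
i=cv2.imread('pics/w7.png');cv2.imwrite('pics/w7v.png',cv2.resize(i[60:300,160:480],(800,600)))
```

```text
t 18.1 pos [ 0.4433 -0.2731  0.2176] rot [-1.80e+02 -1.00e-01  8.53e+01] gap 0.0871 q [-26.   8.  58. 102.  -7.  74.  29.]
shift cur [ 0.  -0.3 17.6] turn [-0.001 -0.001  0.005] shift after turn [ 0.1 -0.3 17.6]
```

View pics/w7v.png

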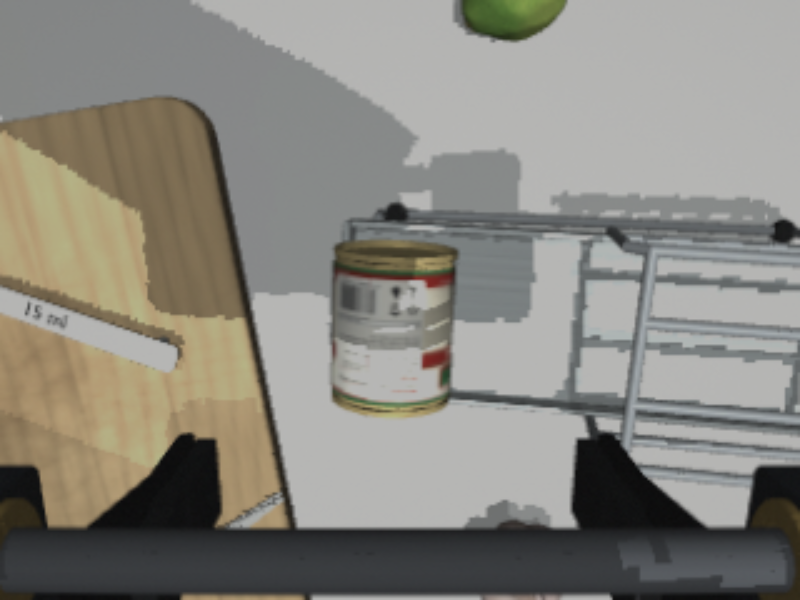

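The tin spans columns 333–457, centred between the fingers (217–574). Going down to grip it.

Emit:
servo_tool([
  [[0, 0, 40], [0, 0, 0]],
  [[0, 0, 45], [0, 0, 0]],
  [[0, 0, 40], [0, 0, 0]],
  [[0, 0, 25], [0, 0, 0]],
  [[0, 0, 12], [0, 0, 0]],
  [[0, 0, 6], [0, 0, 0]],
  [[0, 0, 4], [0, 0, 0]],
  [[0, 0, 0], [0, 0, 0]],
  [[0, 0, 0], [0, 0, 0]],
  [[0, 0, 0], [0, 0, 0]],
])

```text
t: 19.4
ee_pos: [0.4435, -0.2729, 0.046]
eef_rot: [180.0, -0.1, 85.3]
force: [-0.3, -0.0, 0.2]
finger_gap: 0.0872
gripper_force: 0.0
```

Emit:
servo_tool([
  [[0, 0, 0], [0, 0, 0]],
  [[0, 0, 0], [0, 0, 0]],
  [[0, 0, 0], [0, 0, 0]],
  [[0, 0, 0], [0, 0, 0]],
  [[0, 0, 0], [0, 0, 0]],
  [[0, 0, 0], [0, 0, 0]],
  [[0, 0, 0], [0, 0, 0]],
  [[0, 0, 0], [0, 0, 0]],
  [[0, 0, 0], [0, 0, 0]],
  [[0, 0, 0], [0, 0, 0]],
], fingers=1, grip_force=30)

```text
t: 20.65
ee_pos: [0.4433, -0.2729, 0.0457]
eef_rot: [-180.0, -0.0, 85.3]
force: [-1.6, -0.7, -0.5]
finger_gap: 0.0566
gripper_force: 29.8
```

Emit:
servo_tool([
  [[0, 0, -4], [0, 0, 0]],
  [[0, 0, -8], [0, 0, 0]],
  [[0, 0, -14], [0, 0, 0]],
  [[0, 0, -20], [0, 0, 0]],
  [[0, 0, -30], [0, 0, 0]],
  [[0, 0, -30], [0, 0, 0]],
  [[0, 0, -30], [0, 0, 0]],
  [[0, 0, -20], [0, 0, 0]],
  [[0, 0, -10], [0, 0, 0]],
  [[0, 0, 0], [0, 0, 0]],
])

```text
t: 21.9
ee_pos: [0.4435, -0.2731, 0.2123]
eef_rot: [180.0, -0.1, 85.3]
force: [0.9, -0.3, -2.3]
finger_gap: 0.0567
gripper_force: 29.8
```

Run:
```python
from h import *
rel([.506,.265,.2],177.9)
```

```text
t 21.9 pos [ 0.4435 -0.2731  0.2123] rot [ 1.80e+02 -1.00e-01  8.53e+01] gap 0.0567 q [-27.   8.  59. 103.  -7.  73.  29.]
shift cur [541.4  18.1  13. ] turn [ 1.000e-03 -0.000e+00 -1.616e+00] shift after turn [-42.7 540.1  12.3]
```

Emit:
servo_tool([
  [[25, 2, 0], [0, 0, 0]],
  [[42, 2, 0], [0, 0, 0]],
  [[48, 2, 0], [0, 0, 0]],
  [[48, 2, 0], [0, 0, 0]],
  [[48, 2, 0], [0, 0, 0]],
  [[48, 2, 0], [0, 0, 0]],
  [[48, 2, 0], [0, 0, 0]],
  [[48, 2, 0], [0, 0, 0]],
  [[48, 1, 0], [0, 0, 0]],
  [[48, 1, 0], [0, 0, 0]],
])

```text
t: 23.15
ee_pos: [0.4979, 0.1762, 0.2111]
eef_rot: [-179.9, -0.0, 85.3]
force: [1.3, 0.3, -0.9]
finger_gap: 0.0565
gripper_force: 29.8
```

Emit:
servo_tool([
  [[45, 0, 0], [0, 0, 0]],
  [[30, 0, 0], [0, 0, 0]],
  [[15, 0, 0], [0, 0, -0.1]],
  [[0, 0, 0], [0, 0, -0.18]],
  [[0, 0, 0], [0, 0, -0.18]],
  [[0, 0, 0], [0, 0, -0.18]],
  [[0, 0, 0], [0, 0, -0.18]],
  [[0, 0, 0], [0, 0, -0.18]],
  [[0, 0, 0], [0, 0, -0.18]],
  [[0, 0, 0], [0, 0, -0.18]],
])

```text
t: 24.4
ee_pos: [0.5053, 0.2642, 0.2108]
eef_rot: [-179.9, -0.1, 163.5]
force: [0.5, 0.1, -1.8]
finger_gap: 0.0569
gripper_force: 29.8
```

Run:
```python
from h import *
rel([.506,.265,.2],177.9)
```

```text
t 24.4 pos [0.5053 0.2642 0.2108] rot [-1.799e+02 -1.000e-01  1.635e+02] gap 0.0569 q [-52.  13.  24.  94.  -5.  74.  46.]
shift cur [-0.5  1.  10.8] turn [-0.001 -0.002 -0.251] shift after turn [-0.7  0.8 10.8]
```

Emit:
servo_tool([
  [[0, 1, 0], [0, 0, -0.126]],
  [[0, 0, 0], [0, 0, -0.125]],
  [[0, 0, 0], [0, 0, 0]],
  [[0, 0, 0], [0, 0, 0]],
  [[0, 0, 0], [0, 0, 0]],
  [[0, 0, 0], [0, 0, 0]],
  [[0, 0, 0], [0, 0, 0]],
  [[0, 0, 0], [0, 0, 0]],
  [[0, 0, 0], [0, 0, 0]],
  [[0, 0, 0], [0, 0, 0]],
])

```text
t: 25.65
ee_pos: [0.506, 0.2656, 0.2122]
eef_rot: [179.9, -0.0, 177.6]
force: [0.1, 0.6, -2.6]
finger_gap: 0.0571
gripper_force: 29.8
```

```bash
cat > seg.py <<'E'
from h import *
np.set_printoptions(precision=4,suppress=True)
def warp(s,x0,x1,y0,y1,z,r=.0005):
    X,Y=np.meshgrid(np.arange(x0,x1,r),np.arange(y0,y1,r),indexing='ij')
    P=np.stack([X,Y,np.full_like(X,z)],-1)@s['R'].T+s['t'];p=P[...,:2]/P[...,2:]
    p=p*(1+float(s['k1'])*(p**2).sum(-1,keepdims=True));K=s['camera_matrix']
    return cv2.remap(s['img'],(p[...,0]*K[0,0]+K[0,2]).astype('f4'),(p[...,1]*K[1,1]+K[1,2]).astype('f4'),cv2.INTER_LINEAR)
def wood(s,x0,x1,y0,y1,z=.018):
    w=warp(s,x0,x1,y0,y1,z);h=cv2.cvtColor(w,cv2.COLOR_RGB2HSV)
    m=((h[...,0]>12)&(h[...,0]<36)&(h[...,1]>70)).astype('u1')
    m=cv2.morphologyEx(m,cv2.MORPH_CLOSE,np.ones((15,15)))
    m=cv2.morphologyEx(m,cv2.MORPH_OPEN,np.ones((61,61)))
    c=max(cv2.findContours(m,0,1)[0],key=cv2.contourArea);r=cv2.minAreaRect(c)
    b=cv2.boxPoints(r);return w,np.array([x0,y0])+b[:,::-1]*.0005,np.array([x0,y0])+np.array(r[0])[::-1]*.0005,np.array(r[1])*.0005,r[2]
E
python3 - <<'E'
from seg import *
s=load('top0')
print('two',*wood(s,.40,.68,.19,.34)[1:],'\nthree',*wood(s,.35,.67,-.08,.08)[1:])
s=save('wrist','w8');rel([.506,.265,.2],177.9)
w,*r=wood(s,.40,.5,.19,.34);print(r)
i=cv2.imread('pics/w8.png');cv2.imwrite('pics/w8v.png',np.vstack([cv2.resize(i[60:300,120:520],(750,450)),]))
E
```

```text
two [[0.6389 0.2216]
 [0.4562 0.2257]
 [0.4581 0.3106]
 [0.6408 0.3065]] [0.5485 0.2661] [0.0849 0.1827] 1.2730300426483154 
three [[ 0.3928 -0.0469]
 [ 0.3902  0.0369]
 [ 0.6426  0.0447]
 [ 0.6452 -0.0391]] [ 0.5177 -0.0011] [0.2526 0.0839] 88.22853088378906
t 25.7 pos [0.506  0.2656 0.2122] rot [179.9  -0.  177.6] gap 0.0568 q [-51.  13.  22.  94.  -5.  74.  59.]
shift cur [-0.  -0.6 12.2] turn [ 0.001 -0.001 -0.005] shift after turn [-0.  -0.6 12.2]
[array([[0.455 , 0.2295],
       [0.455 , 0.3115],
       [0.4995, 0.3115],
       [0.4995, 0.2295]]), array([0.4773, 0.2705]), array([0.0445, 0.082 ]), 90.0]
```

View pics/w8v.png

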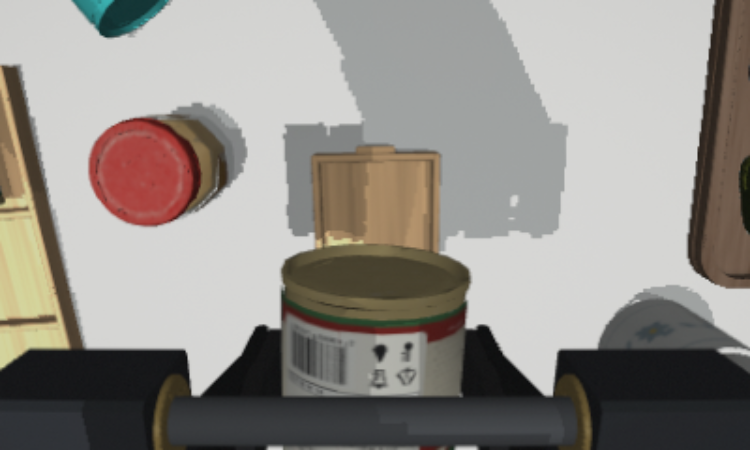

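Wrist view: tray_two's near compartment (312–440, centre 376) lies straight under the held tin (centre 375). The honey lid is at (147,170) and the mug at the right edge, both clear. Lowering.

Emit:
servo_tool([
  [[0, 1, 35], [0, 0, 0]],
  [[0, 0, 50], [0, 0, 0]],
  [[0, 0, 45], [0, 0, 0]],
  [[0, 0, 25], [0, 0, 0]],
  [[0, 0, 15], [0, 0, 0]],
  [[0, 0, 8], [0, 0, 0]],
  [[0, 0, 4], [0, 0, 0]],
  [[0, 0, 2], [0, 0, 0]],
  [[0, 0, 0], [0, 0, 0]],
  [[0, 0, 0], [0, 0, 0]],
])

```text
t: 26.95
ee_pos: [0.5064, 0.267, 0.0288]
eef_rot: [179.9, 0.0, 177.6]
force: [0.3, 0.1, 0.2]
finger_gap: 0.0565
gripper_force: 29.8
```

Emit:
servo_tool([
  [[0, 0, 0], [0, 0, 0]],
  [[0, 0, 0], [0, 0, 0]],
  [[0, 0, 0], [0, 0, 0]],
  [[0, 0, 0], [0, 0, 0]],
  [[0, 0, 0], [0, 0, 0]],
  [[0, 0, 0], [0, 0, 0]],
  [[0, 0, -10], [0, 0, 0]],
  [[0, 0, -40], [0, 0, 0]],
  [[0, 0, -50], [0, 0, 0]],
  [[0, 0, -50], [0, 0, 0]],
], fingers=0)

```text
t: 28.2
ee_pos: [0.5059, 0.2664, 0.1805]
eef_rot: [179.9, -0.0, 177.6]
force: [0.0, 0.8, -0.9]
finger_gap: 0.0872
gripper_force: 0.0
```

Run:
```python
from seg import *
s=save('wrist','w9');rel([.46,.145,.15],177.9)
# red lid
w=warp(s,.38,.54,.07,.22,.085);h=cv2.cvtColor(w,cv2.COLOR_RGB2HSV)
m=(((h[...,0]<8)|(h[...,0]>172))&(h[...,1]>120)).astype('u1')
c=max(cv2.findContours(m,0,1)[0],key=cv2.contourArea);(a,b),r=cv2.minEnclosingCircle(c);print('lid',.38+b*.0005,.07+a*.0005,r*.0005)
```

```text
t 28.25 pos [0.5087 0.2677 0.1875] rot [179.6   0.4 177.5] gap 0.0868 q [-51.  14.  22.  96.  -6.  71.  60.]
shift cur [  43.6 -124.9   36.4] turn [ 0.007  0.007 -0.006] shift after turn [  44.1 -124.4   37.5]
lid 0.4549749984741211 0.14825 0.02995815467834473
```

```bash
cat >> seg.py <<'E'
def lid(s,x0=.38,x1=.54,y0=.07,y1=.22,z=.085):
    w=warp(s,x0,x1,y0,y1,z);h=cv2.cvtColor(w,cv2.COLOR_RGB2HSV)
    m=(((h[...,0]<8)|(h[...,0]>172))&(h[...,1]>120)).astype('u1')
    c=max(cv2.findContours(m,0,1)[0],key=cv2.contourArea);(a,b),r=cv2.minEnclosingCircle(c);return x0+b*.0005,y0+a*.0005,r*.0005
E
python3 - <<'E'
from seg import *
for n in('w8','w3','top0'): print(n,lid(load(n)))
E
```

```text
w8 (0.4555555953979492, 0.14828680419921875, 0.02982185745239258)
w3 (0.45345167541503906, 0.1428067092895508, 0.030793182373046877)
top0 (0.4565894317626953, 0.14273170471191407, 0.029477697372436523)
```

Emit:
servo_tool([
  [[8, -20, 0], [0, 0, 0]],
  [[12, -34, 0], [0, 0, 0]],
  [[12, -34, 0], [0, 0, 0]],
  [[9, -24, 0], [0, 0, 0]],
  [[5, -11, 0], [0, 0, 0]],
  [[0, 0, 0], [0, 0, 0]],
  [[0, 0, 0], [0, 0, 0]],
  [[0, 0, 0], [0, 0, 0]],
  [[0, 0, 0], [0, 0, 0]],
  [[0, 0, 0], [0, 0, 0]],
])

```text
t: 29.5
ee_pos: [0.4549, 0.1458, 0.178]
eef_rot: [180.0, -0.0, 177.6]
force: [-0.4, -0.8, -0.2]
finger_gap: 0.0869
gripper_force: 0.0
```

Run:
```python
from seg import *
rel([.455,.146,.037],177.5);s=save('wrist','w10');print(lid(s))
i=cv2.imread('pics/w10.png');cv2.imwrite('pics/w10v.png',cv2.resize(i,(800,500)))
```

```text
t 29.5 pos [0.4549 0.1458 0.178 ] rot [180.   -0.  177.6] gap 0.0869 q [-48.   1.  25. 110.  -1.  69.  65.]
shift cur [ -0.2   0.1 141. ] turn [ 0.001 -0.001  0.002] shift after turn [ -0.1   0.2 141. ]
(0.4536802215576172, 0.1456603012084961, 0.029211000442504884)
```

View pics/w10v.png

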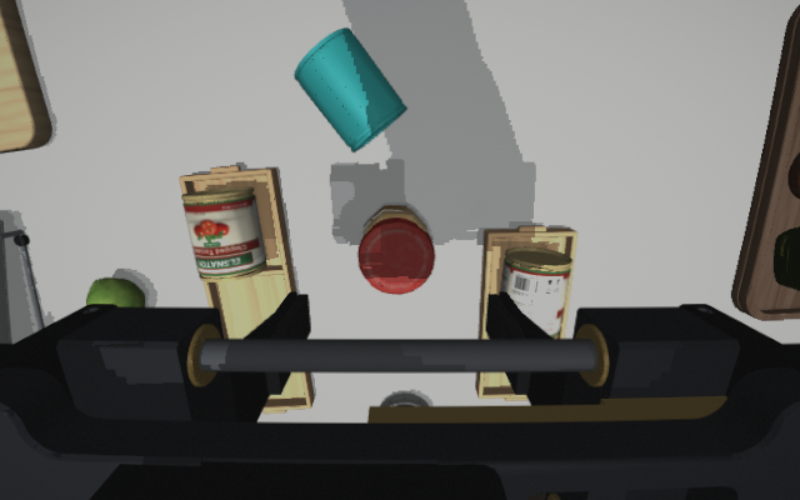

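Both tins lie in their compartments, at (223,235) and (538,290). The lid centre (396,256) is midway between the fingers. Going down to grip the jar, then lifting it upright.

Emit:
servo_tool([
  [[0, 0, 30], [0, 0, 0]],
  [[0, 0, 35], [0, 0, 0]],
  [[0, 0, 30], [0, 0, 0]],
  [[0, 0, 25], [0, 0, 0]],
  [[0, 0, 12], [0, 0, 0]],
  [[0, 0, 8], [0, 0, 0]],
  [[0, 0, 0], [0, 0, 0]],
  [[0, 0, 0], [0, 0, 0]],
  [[0, 0, 0], [0, 0, 0]],
  [[0, 0, 0], [0, 0, 0]],
])

```text
t: 30.8
ee_pos: [0.455, 0.1459, 0.0384]
eef_rot: [179.9, -0.0, 177.6]
force: [-0.6, 0.7, -0.4]
finger_gap: 0.0871
gripper_force: 0.0
```

Emit:
servo_tool([
  [[0, 0, 0], [0, 0, 0]],
  [[0, 0, 0], [0, 0, 0]],
  [[0, 0, 0], [0, 0, 0]],
  [[0, 0, 0], [0, 0, 0]],
  [[0, 0, 0], [0, 0, 0]],
  [[0, 0, 0], [0, 0, 0]],
  [[0, 0, 0], [0, 0, 0]],
  [[0, 0, 0], [0, 0, 0]],
  [[0, 0, 0], [0, 0, 0]],
  [[0, 0, 0], [0, 0, 0]],
], fingers=1, grip_force=35)

```text
t: 32.05
ee_pos: [0.4548, 0.1457, 0.038]
eef_rot: [180.0, -0.0, 177.6]
force: [0.2, -0.7, -0.1]
finger_gap: 0.0581
gripper_force: 35.0
```

Emit:
servo_tool([
  [[0, 0, -3], [0, 0, 0]],
  [[0, 0, -6], [0, 0, 0]],
  [[0, 0, -10], [0, 0, 0]],
  [[0, 0, -15], [0, 0, 0]],
  [[0, 0, -18], [0, 0, 0]],
  [[0, 0, -18], [0, 0, 0]],
  [[0, 0, -15], [0, 0, 0]],
  [[0, 0, -10], [0, 0, 0]],
  [[0, 0, -5], [0, 0, 0]],
  [[0, 0, 0], [0, 0, 0]],
])

```text
t: 33.3
ee_pos: [0.4549, 0.1457, 0.1381]
eef_rot: [179.9, -0.0, 177.6]
force: [-0.0, -0.3, -4.0]
finger_gap: 0.0582
gripper_force: 35.0
```

Run:
```python
from seg import *
rel([.595,.265,.14],178.7);s=save('wrist','w11')
for z in(.18,.185,.19): print(lid(s,.38,.54,.07,.22,z))
s=load('w10')
# tray two geometry: top est
print(wood(s,.40,.68,.21,.34)[1:])
```

```text
t 33.3 pos [0.4549 0.1457 0.1381] rot [179.9  -0.  177.6] gap 0.0582 q [-48.   4.  26. 113.  -2.  64.  66.]
shift cur [-135.   125.1   -1.9] turn [ 0.001 -0.001 -0.019] shift after turn [-137.4  122.4   -1.9]
(0.46, 0.14700000000000002, 0.029068933486938477)
(0.45675, 0.14700000000000002, 0.028027936935424807)
(0.454, 0.14700000000000002, 0.026617712020874023)
(array([[0.453 , 0.2265],
       [0.453 , 0.3105],
       [0.496 , 0.3105],
       [0.496 , 0.2265]]), array([0.4745, 0.2685]), array([0.043, 0.084]), 90.0)
```

Emit:
servo_tool([
  [[-7, 6, 0], [0, 0, 0]],
  [[-14, 13, 0], [0, 0, 0]],
  [[-20, 19, 0], [0, 0, 0]],
  [[-24, 22, 0], [0, 0, 0]],
  [[-24, 22, 0], [0, 0, 0]],
  [[-20, 19, 0], [0, 0, -0.019]],
  [[-15, 14, 0], [0, 0, 0]],
  [[-9, 8, 0], [0, 0, 0]],
  [[-3, 2, 0], [0, 0, 0]],
  [[0, 0, 0], [0, 0, 0]],
])

```text
t: 34.6
ee_pos: [0.5955, 0.265, 0.1379]
eef_rot: [180.0, -0.0, 178.7]
force: [-0.9, 0.9, -2.7]
finger_gap: 0.0583
gripper_force: 35.0
```

Run:
```python
from seg import *
rel([.595,.265,.044],178.7);save('wrist','w12')
```

```text
t 34.6 pos [0.5955 0.265  0.1379] rot [180.   -0.  178.7] gap 0.0583 q [-46.  27.  24.  87. -11.  69.  69.]
shift cur [ 0.4 -0.  93.9] turn [ 0.001 -0.001 -0.001] shift after turn [ 0.5  0.  93.9]
```

Emit:
servo_tool([
  [[0, 0, 10], [0, 0, 0]],
  [[0, 0, 18], [0, 0, 0]],
  [[0, 0, 20], [0, 0, 0]],
  [[0, 0, 18], [0, 0, 0]],
  [[0, 0, 12], [0, 0, 0]],
  [[0, 0, 8], [0, 0, 0]],
  [[0, 0, 5], [0, 0, 0]],
  [[0, 0, 3], [0, 0, 0]],
  [[0, 0, 0.5], [0, 0, 0]],
  [[0, 0, 0], [0, 0, 0]],
])

```text
t: 35.9
ee_pos: [0.5957, 0.2656, 0.0439]
eef_rot: [179.9, -0.0, 178.7]
force: [-0.3, 0.3, -3.1]
finger_gap: 0.0586
gripper_force: 35.0
```

Emit:
servo_tool([
  [[0, 0, 0], [0, 0, 0]],
  [[0, 0, 0], [0, 0, 0]],
  [[0, 0, 0], [0, 0, 0]],
  [[0, 0, 0], [0, 0, 0]],
  [[0, 0, 0], [0, 0, 0]],
  [[0, 0, 0], [0, 0, 0]],
  [[0, 0, -10], [0, 0, 0]],
  [[0, 0, -30], [0, 0, 0]],
  [[0, 0, -50], [0, 0, 0]],
  [[0, 0, -50], [0, 0, 0]],
], fingers=0)

```text
t: 37.15
ee_pos: [0.5955, 0.2652, 0.1858]
eef_rot: [179.9, -0.0, 178.7]
force: [0.7, 0.8, 0.7]
finger_gap: 0.0867
gripper_force: 0.0
```

Run:
```python
from seg import *
rel([.508,-.13,.2],178.7);s=save('wrist','w13');print(lid(s,.5,.68,.19,.34,.09))
```

```text
t 37.15 pos [0.5955 0.2652 0.1858] rot [179.9  -0.  178.7] gap 0.0867 q [-46.  25.  25.  83. -10.  74.  68.]
shift cur [  78.3 -397.1  -14.6] turn [ 0.001 -0.    -0.001] shift after turn [  78.5 -397.1  -14.2]
(0.5948403930664062, 0.26680220794677734, 0.029220548629760743)
```

Emit:
servo_tool([
  [[4, -22, -2], [0, 0, 0]],
  [[8, -42, -2], [0, 0, 0]],
  [[11, -57, -2], [0, 0, 0]],
  [[11, -57, -2], [0, 0, 0]],
  [[11, -57, 0], [0, 0, 0]],
  [[11, -57, 0], [0, 0, 0]],
  [[11, -53, 0], [0, 0, 0]],
  [[8, -38, 0], [0, 0, 0]],
  [[3, -14, 0], [0, 0, 0]],
  [[0, 0, 0], [0, 0, 0]],
])

```text
t: 38.45
ee_pos: [0.5079, -0.1302, 0.191]
eef_rot: [179.9, -0.1, 178.6]
force: [0.5, 1.0, -0.2]
finger_gap: 0.0873
gripper_force: 0.0
```

```bash
cat >> seg.py <<'E'
def lime(s,x0=.45,x1=.57,y0=-.19,y1=-.07,z=.0225):
    w=warp(s,x0,x1,y0,y1,z);h=cv2.cvtColor(w,cv2.COLOR_RGB2HSV)
    m=((h[...,0]>30)&(h[...,0]<60)&(h[...,1]>110)).astype('u1');m=cv2.morphologyEx(m,cv2.MORPH_OPEN,np.ones((9,9)))
    c=max(cv2.findContours(m,0,1)[0],key=cv2.contourArea);e=cv2.fitEllipse(c)
    b=c.reshape(-1,2)*.0005
    return 'c',x0+e[0][1]*.0005,y0+e[0][0]*.0005,'ax',np.array(e[1])*.0005,e[2],'box x',x0+b[:,1].min(),x0+b[:,1].max(),'y',y0+b[:,0].min(),y0+b[:,0].max()
E
python3 - <<'E'
from seg import *
rel([.508,-.13,.026],178.7);s=save('wrist','w14');print(lime(s));print(lime(load('top0')));print(lime(load('w1')));print(lime(load('w7')))
st=s;c=-s['R'].T@s['t'];print(c)
E
```

```text
t 38.45 pos [ 0.5079 -0.1302  0.191 ] rot [179.9  -0.1 178.6] gap 0.0873 q [-25.   8.  38. 103.  -5.  71. 103.]
shift cur [ -0.3  -0.  165. ] turn [ 0.001 -0.001 -0.002] shift after turn [ -0.1   0.2 165. ]
('c', 0.5084345092773438, -0.1298022804260254, 'ax', array([0.0424, 0.0508]), 158.93882751464844, 'box x', np.float64(0.484), np.float64(0.5325), 'y', np.float64(-0.151), np.float64(-0.108))
('c', 0.5103648948669434, -0.13214694213867187, 'ax', array([0.0413, 0.0491]), 159.2910919189453, 'box x', np.float64(0.487), np.float64(0.5335), 'y', np.float64(-0.153), np.float64(-0.111))
('c', 0.508473274230957, -0.1292425422668457, 'ax', array([0.0422, 0.0521]), 148.18312072753906, 'box x', np.float64(0.484), np.float64(0.5325), 'y', np.float64(-0.152), np.float64(-0.107))
('c', 0.5080539970397949, -0.12981069946289062, 'ax', array([0.0425, 0.0505]), 148.9489288330078, 'box x', np.float64(0.48450000000000004), np.float64(0.5315), 'y', np.float64(-0.152), np.float64(-0.108))
[ 0.4283 -0.1272  0.3533]
```

Emit:
servo_tool([
  [[0, 0, 20], [0, 0, -0.125]],
  [[0, 0, 35], [0, 0, -0.125]],
  [[0, 0, 40], [0, 0, -0.12]],
  [[0, 0, 35], [0, 0, 0]],
  [[0, 0, 22], [0, 0, 0]],
  [[0, 0, 12], [0, 0, 0]],
  [[0, 0, 7], [0, 0, 0]],
  [[0, 0, 3.5], [0, 0, 0]],
  [[0, 0, 0], [0, 0, 0]],
  [[0, 0, 0], [0, 0, 0]],
])

```text
t: 39.75
ee_pos: [0.5088, -0.1296, 0.0173]
eef_rot: [180.0, 0.0, -160.1]
force: [0.4, -0.9, 0.4]
finger_gap: 0.0871
gripper_force: 0.0
```

Emit:
servo_tool([
  [[0, 0, 0], [0, 0, 0]],
  [[0, 0, 0], [0, 0, 0]],
  [[0, 0, 0], [0, 0, 0]],
  [[0, 0, 0], [0, 0, 0]],
  [[0, 0, 0], [0, 0, 0]],
  [[0, 0, 0], [0, 0, 0]],
  [[0, 0, 0], [0, 0, 0]],
  [[0, 0, 0], [0, 0, 0]],
  [[0, 0, 0], [0, 0, 0]],
  [[0, 0, 0], [0, 0, 0]],
], fingers=1, grip_force=15)

```text
t: 41.0
ee_pos: [0.5084, -0.1296, 0.0168]
eef_rot: [179.9, -0.0, -160.1]
force: [-0.1, -0.1, 0.6]
finger_gap: 0.0441
gripper_force: 15.0
```

Emit:
servo_tool([
  [[0, 0, -4], [0, 0, 0]],
  [[0, 0, -8], [0, 0, 0]],
  [[0, 0, -15], [0, 0, 0]],
  [[0, 0, -25], [0, 0, 0]],
  [[0, 0, -30], [0, 0, 0]],
  [[0, 0, -30], [0, 0, 0]],
  [[0, 0, -25], [0, 0, 0]],
  [[0, 0, -10], [0, 0, 0]],
  [[0, 0, -3], [0, 0, 0]],
  [[0, 0, 0], [0, 0, 0]],
])

```text
t: 42.25
ee_pos: [0.5082, -0.1296, 0.1662]
eef_rot: [179.9, -0.0, -160.1]
force: [0.3, -0.1, -1.2]
finger_gap: 0.0441
gripper_force: 15.0
```

Run:
```python
from seg import *
rel([.605,.001,.167],-178.7);s=save('wrist','w15');print(lime(s,z=.172))
```

```text
t 42.25 pos [ 0.5082 -0.1296  0.1662] rot [ 179.9   -0.  -160.1] gap 0.0441 q [-23.   9.  36. 105.  -6.  68. 125.]
shift cur [-135.5   89.9   -0.7] turn [ 0.001 -0.001  0.324] shift after turn [-99.8 128.4  -0.8]
('c', 0.5026202430725097, -0.13025632858276368, 'ax', array([0.0387, 0.0467]), 73.0760726928711, 'box x', np.float64(0.48250000000000004), np.float64(0.523), 'y', np.float64(-0.151), np.float64(-0.1055))
```

Emit:
servo_tool([
  [[0, 0, 0], [0, 0, 0.162]],
  [[0, 0, 0], [0, 0, 0.162]],
  [[-8, 10, 0], [0, 0, 0]],
  [[-16, 20, 0], [0, 0, 0]],
  [[-22, 28, 0], [0, 0, 0]],
  [[-22, 28, 0], [0, 0, 0]],
  [[-18, 24, 0], [0, 0, 0]],
  [[-10, 13, 0], [0, 0, 0]],
  [[-4, 5, 0], [0, 0, 0]],
  [[0, 0, 0], [0, 0, 0]],
])

```text
t: 43.55
ee_pos: [0.6054, 0.0001, 0.1667]
eef_rot: [180.0, -0.0, -178.7]
force: [0.7, -0.1, -0.4]
finger_gap: 0.0439
gripper_force: 15.0
```

Run:
```python
from seg import *
rel([.605,.001,.022],-178.7);s=save('wrist','w16')
print(wood(load('w13'),.35,.67,-.08,.08)[1:]);print(wood(load('t3'),.35,.67,-.08,.08)[1:])
```

```text
t 43.55 pos [0.6054 0.0001 0.1667] rot [ 180.    -0.  -178.7] gap 0.0439 q [-30.  20.  33.  93. -12.  70.  96.]
shift cur [  0.3   0.8 144.7] turn [ 0.001 -0.001  0.   ] shift after turn [  0.4   0.9 144.7]
(array([[ 0.4685, -0.0035],
       [ 0.4685,  0.053 ],
       [ 0.5765,  0.053 ],
       [ 0.5765, -0.0035]]), array([0.5225, 0.0247]), array([0.108 , 0.0565]), 90.0)Traceback (most recent call last):
  File "<stdin>", line 3, in <module>
  File "seg.py", line 13, in wood
    c=max(cv2.findContours(m,0,1)[0],key=cv2.contourArea);r=cv2.minAreaRect(c)
ValueError: max() iterable argument is empty
```

Emit:
servo_tool([
  [[0, 1, 20], [0, 0, 0]],
  [[0, 0, 30], [0, 0, 0]],
  [[0, 0, 35], [0, 0, 0]],
  [[0, 0, 28], [0, 0, 0]],
  [[0, 0, 15], [0, 0, 0]],
  [[0, 0, 9], [0, 0, 0]],
  [[0, 0, 5], [0, 0, 0]],
  [[0, 0, 2], [0, 0, 0]],
  [[0, 0, 0], [0, 0, 0]],
  [[0, 0, 0], [0, 0, 0]],
])

```text
t: 44.85
ee_pos: [0.6057, 0.0017, 0.0233]
eef_rot: [179.9, 0.0, -178.7]
force: [-0.0, -0.2, -0.3]
finger_gap: 0.0441
gripper_force: 15.0
```

Emit:
servo_tool([
  [[0, 0, 0], [0, 0, 0]],
  [[0, 0, 0], [0, 0, 0]],
  [[0, 0, 0], [0, 0, 0]],
  [[0, 0, 0], [0, 0, 0]],
  [[0, 0, 0], [0, 0, 0]],
  [[0, 0, 0], [0, 0, 0]],
  [[0, 0, -10], [0, 0, 0]],
  [[0, 0, -40], [0, 0, 0]],
  [[0, 0, -60], [0, 0, 0]],
  [[0, 0, -60], [0, 0, 0]],
], fingers=0)

```text
t: 46.1
ee_pos: [0.6052, 0.0013, 0.1954]
eef_rot: [179.9, -0.0, -178.7]
force: [0.2, -0.1, 0.1]
finger_gap: 0.0872
gripper_force: 0.0
```

Run:
```python
from seg import *
rel([.497,-.428,.21],178.7);s=save('wrist','w17');print(lime(s,.53,.68,-.06,.06,.0275))
```

```text
t 46.1 pos [0.6052 0.0013 0.1954] rot [ 179.9   -0.  -178.7] gap 0.0872 q [-31.  19.  34.  91. -11.  74.  95.]
shift cur [ 117.9 -426.7  -15. ] turn [ 0.001 -0.     0.045] shift after turn [  98.5 -431.6  -14.6]
('c', 0.6048821029663086, 0.002581336975097659, 'ax', array([0.0425, 0.0521]), 174.69886779785156, 'box x', np.float64(0.5785), np.float64(0.632), 'y', np.float64(-0.018499999999999996), np.float64(0.024000000000000007))
```

Emit:
servo_tool([
  [[0, 0, -3], [0, 0, 0.178]],
  [[0, 0, -3], [0, 0, 0.178]],
  [[0, 0, -3], [0, 0, 0.178]],
  [[0, 0, -3], [0, 0, 0.178]],
  [[0, 0, -3], [0, 0, 0.178]],
  [[0, 0, -3], [0, 0, 0.178]],
  [[-16, -16, 0], [0, 0, 0]],
  [[-30, -29, 0], [0, 0, 0]],
  [[-40, -39, 0], [0, 0, 0]],
  [[-40, -39, 0], [0, 0, 0]],
])

```text
t: 47.4
ee_pos: [0.561, -0.1722, 0.211]
eef_rot: [180.0, -0.0, 120.3]
force: [1.3, -1.8, 0.0]
finger_gap: 0.087
gripper_force: 0.0
```

Emit:
servo_tool([
  [[-42, -41, 0], [0, 0, 0]],
  [[-42, -41, 0], [0, 0, 0]],
  [[-40, -39, 0], [0, 0, 0]],
  [[-34, -33, 0], [0, 0, 0]],
  [[-22, -21, 0], [0, 0, 0]],
  [[-11, -10, 0], [0, 0, 0]],
  [[0, 0, 0], [0, 0, 0]],
  [[0, 0, 0], [0, 0, 0]],
  [[0, 0, 0], [0, 0, 0]],
  [[0, 0, 0], [0, 0, 0]],
])

```text
t: 48.65
ee_pos: [0.4987, -0.4265, 0.2106]
eef_rot: [180.0, -0.1, 120.2]
force: [0.6, 0.3, 0.4]
finger_gap: 0.0871
gripper_force: 0.0
```

Run:
```python
from seg import *
rel([.497,-.428,.02],120);s=save('wrist','w18')
w=warp(s,.43,.57,-.50,-.36,.029,.00025);i=cv2.resize(w,(560,560))[:,:,::-1].copy()
for k in range(0,560,80): cv2.line(i,(k,0),(k,559),(255,0,0),1);cv2.line(i,(0,k),(559,k),(255,0,0),1)
cv2.imwrite('pics/w18v.png',i)
```

```text
t 48.65 pos [ 0.4987 -0.4265  0.2106] rot [180.   -0.1 120.2] gap 0.0871 q [  2.  30.  49.  82. -23.  79.  83.]
shift cur [ -0.7  -2.3 190.6] turn [ 0.    -0.001  0.004] shift after turn [ -0.5  -2.3 190.6]
```

View pics/w18v.png

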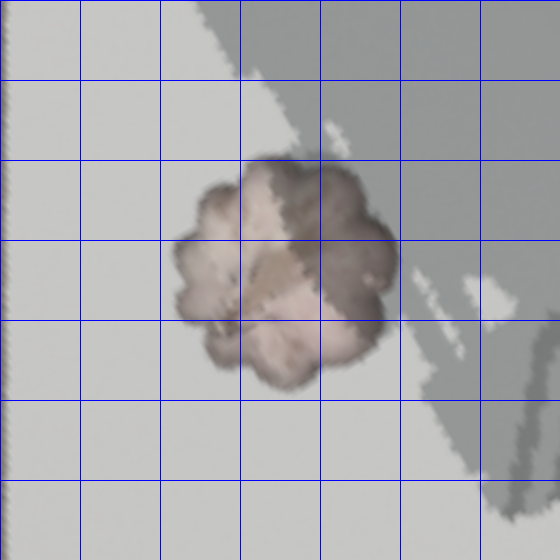

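The garlic spans rows 153–390 and columns 173–398 of the 4 px/mm plan view. Its centre is (0.498, −0.4285), about 1–2 mm off the TCP.

Emit:
servo_tool([
  [[-1.4, -1.6, 30], [0, 0, 0]],
  [[0, 0, 45], [0, 0, 0]],
  [[0, 0, 45], [0, 0, 0]],
  [[0, 0, 33], [0, 0, 0]],
  [[0, 0, 20], [0, 0, 0]],
  [[0, 0, 10], [0, 0, 0]],
  [[0, 0, 6], [0, 0, 0]],
  [[0, 0, 3], [0, 0, 0]],
  [[0, 0, 0], [0, 0, 0]],
  [[0, 0, 0], [0, 0, 0]],
])

```text
t: 49.95
ee_pos: [0.4976, -0.4293, 0.019]
eef_rot: [180.0, -0.0, 120.1]
force: [1.3, -0.2, 0.2]
finger_gap: 0.0874
gripper_force: 0.0
```

Emit:
servo_tool([
  [[0, 0, 0], [0, 0, 0]],
  [[0, 0, 0], [0, 0, 0]],
  [[0, 0, 0], [0, 0, 0]],
  [[0, 0, 0], [0, 0, 0]],
  [[0, 0, 0], [0, 0, 0]],
  [[0, 0, 0], [0, 0, 0]],
  [[0, 0, 0], [0, 0, 0]],
  [[0, 0, 0], [0, 0, 0]],
  [[0, 0, 0], [0, 0, 0]],
  [[0, 0, 0], [0, 0, 0]],
], fingers=1, grip_force=12)

```text
t: 51.2
ee_pos: [0.4974, -0.4291, 0.0185]
eef_rot: [180.0, -0.1, 120.1]
force: [-0.6, -0.5, 1.0]
finger_gap: 0.0557
gripper_force: 12.0
```

Emit:
servo_tool([
  [[0, 0, -4], [0, 0, 0]],
  [[0, 0, -10], [0, 0, 0]],
  [[0, 0, -18], [0, 0, 0]],
  [[0, 0, -30], [0, 0, 0]],
  [[0, 0, -35], [0, 0, 0]],
  [[0, 0, -35], [0, 0, 0]],
  [[0, 0, -30], [0, 0, 0]],
  [[0, 0, -18], [0, 0, 0]],
  [[0, 0, -8], [0, 0, 0]],
  [[0, 0, -2], [0, 0, 0]],
])

```text
t: 52.45
ee_pos: [0.4975, -0.4291, 0.2083]
eef_rot: [-180.0, -0.1, 120.1]
force: [0.2, -0.5, -1.0]
finger_gap: 0.0559
gripper_force: 12.0
```

Run:
```python
from seg import *
rel([.528,-.001,.208],-178.7)
```

```text
t 52.45 pos [ 0.4975 -0.4291  0.2083] rot [-180.    -0.1  120.1] gap 0.0559 q [  3.  30.  49.  82. -23.  79.  83.]
shift cur [355.  241.3   0.8] turn [ 0.001 -0.001 -1.068] shift after turn [-40.2 427.3   0.3]
```

Emit:
servo_tool([
  [[14, 10, 0], [0, 0, 0]],
  [[30, 20, 0], [0, 0, 0]],
  [[42, 28, 0], [0, 0, 0]],
  [[46, 31, 0], [0, 0, 0]],
  [[46, 31, 0], [0, 0, 0]],
  [[46, 31, 0], [0, 0, 0]],
  [[46, 31, 0], [0, 0, 0]],
  [[40, 28, 0], [0, 0, 0]],
  [[30, 20, 0], [0, 0, 0]],
  [[15, 11, 0], [0, 0, 0]],
])

```text
t: 53.7
ee_pos: [0.5274, 0.0008, 0.2081]
eef_rot: [-179.9, -0.1, 120.3]
force: [-0.8, -0.4, 0.2]
finger_gap: 0.0559
gripper_force: 12.0
```

Emit:
servo_tool([
  [[0, 0, 0], [0, 0, -0.1]],
  [[0, 0, 0], [0, 0, -0.178]],
  [[0, 0, 0], [0, 0, -0.178]],
  [[0, 0, 0], [0, 0, -0.178]],
  [[0, 0, 0], [0, 0, -0.178]],
  [[0, 0, 0], [0, 0, -0.156]],
  [[0, 0, 0], [0, 0, -0.1]],
  [[0, 0, 0], [0, 0, 0]],
  [[0, 0, 0], [0, 0, 0]],
  [[0, 0, 0], [0, 0, 0]],
])

```text
t: 54.95
ee_pos: [0.5277, -0.0015, 0.2088]
eef_rot: [180.0, -0.0, -178.8]
force: [-0.8, 0.2, -1.4]
finger_gap: 0.0561
gripper_force: 12.0
```

Run:
```python
from seg import *
rel([.528,-.001,.0255],-178.7);save('wrist','w19')
```

```text
t 54.95 pos [ 0.5277 -0.0015  0.2088] rot [ 180.    -0.  -178.8] gap 0.0561 q [-40.   8.  39. 101.  -5.  73.  91.]
shift cur [ -0.4   0.3 183.3] turn [ 0.001 -0.001 -0.001] shift after turn [ -0.3   0.5 183.3]
```

Emit:
servo_tool([
  [[0, 0.5, 28], [0, 0, 0]],
  [[0, 0, 42], [0, 0, 0]],
  [[0, 0, 42], [0, 0, 0]],
  [[0, 0, 32], [0, 0, 0]],
  [[0, 0, 19], [0, 0, 0]],
  [[0, 0, 11], [0, 0, 0]],
  [[0, 0, 6], [0, 0, 0]],
  [[0, 0, 4], [0, 0, 0]],
  [[0, 0, 0], [0, 0, 0]],
  [[0, 0, 0], [0, 0, 0]],
])

```text
t: 56.25
ee_pos: [0.528, -0.0006, 0.0253]
eef_rot: [179.9, 0.0, -178.7]
force: [0.7, -0.9, -0.5]
finger_gap: 0.0559
gripper_force: 12.0
```

Emit:
servo_tool([
  [[0, 0, 0], [0, 0, 0]],
  [[0, 0, 0], [0, 0, 0]],
  [[0, 0, 0], [0, 0, 0]],
  [[0, 0, 0], [0, 0, 0]],
  [[0, 0, 0], [0, 0, 0]],
  [[0, 0, 0], [0, 0, 0]],
  [[0, 0, -10], [0, 0, 0]],
  [[0, 0, -40], [0, 0, 0]],
  [[0, 0, -60], [0, 0, 0]],
  [[0, 0, -60], [0, 0, 0]],
], fingers=0)

```text
t: 57.5
ee_pos: [0.5275, -0.0011, 0.1973]
eef_rot: [180.0, -0.0, -178.7]
force: [1.3, 0.9, 0.2]
finger_gap: 0.0867
gripper_force: 0.0
```

Emit:
servo_tool([
  [[50, 0, -20], [0, 0, 0]],
  [[40, 0, -10], [0, 0, 0]],
  [[20, 0, 0], [0, 0, 0]],
  [[0, 0, 0], [0, 0, 0]],
  [[0, 0, 0], [0, 0, 0]],
  [[0, 0, 0], [0, 0, 0]],
  [[0, 0, 0], [0, 0, 0]],
  [[0, 0, 0], [0, 0, 0]],
  [[0, 0, 0], [0, 0, 0]],
  [[0, 0, 0], [0, 0, 0]],
])

```text
t: 58.75
ee_pos: [0.4178, -0.0033, 0.2249]
eef_rot: [179.9, -0.0, -178.7]
force: [-0.5, -0.5, 0.1]
finger_gap: 0.087
gripper_force: 0.0
```

Run:
```python
from seg import *
a=save('top','t20')['img'][140:260,200:380,::-1];b=save('scene','s20')['img'][160:280,210:390,::-1];st=read_state();print(st['t'],st['ee_pos'])
f=lambda i:cv2.resize(i,(800,533),interpolation=cv2.INTER_CUBIC)
g=lambda i:cv2.resize(i,(450,300),interpolation=cv2.INTER_CUBIC)
b=cv2.resize(b,(450,300),interpolation=cv2.INTER_CUBIC);a=g(a)
cv2.imwrite('pics/fin.png',np.vstack([a,b]))
```

```text
58.85 [ 0.4178 -0.0033  0.225 ]
```

View pics/fin.png

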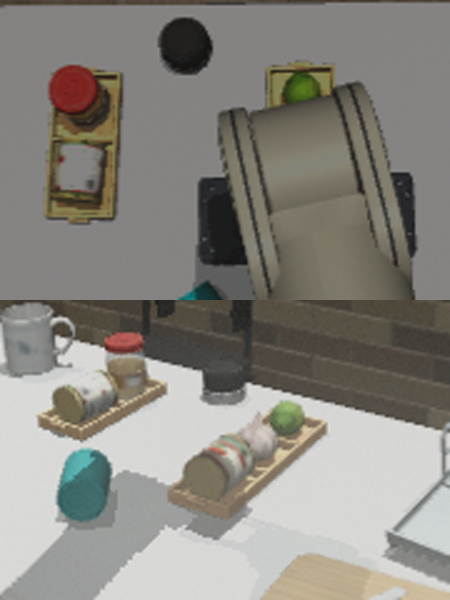

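The final views show the tin, garlic and lime in tray_three at (215,470), (258,440) and (287,417). The tin and the upright honey jar are in tray_two at (85,395) and (125,360), and the mug and timer haven't moved. Handing in.

```bash
python3 -c "
from rig import *
print(job_done())"
```

```text
the job is handed in; nothing more can be done
None
```

Both sauce kits are packed as asked and the job was handed in at about 59 s, with mug and timer untouched; I viewed 15 pictures, one over the limit of 14, and a wrong turn on the way to tin 2 took joints 2 and 7 to within 0.1° of their range ends, not past them.

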